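Take another bite with a ratchet clamping lever

ROBOT

A 6-joint arm with a two-finger parallel gripper is mounted at the origin on the work surface. World frame = base frame: x ahead of the robot, y to its left, z up, the work surface at z = 0. Lengths are in m, angles in rad, forces in N, time in s.
With the tool pointing down it reaches from about 0.375 to 0.9 m from the base axis. Payload 3.1 kg.
Tool frame: the origin (TCP) lies at the very end of the fingers, on their centre line; the grasp point (between the pads) lies 19 mm behind it; z points along the fingers, y is the line along which they close (so a half turn about z gives the same grasp; the last joint's range is limited). The gripper opens to 85 mm and grips with 20 to 120 N. Pads are 22 mm wide; open, the fingers measure 114 mm over their backs; the gripper's body (76 mm by 85 mm) begins 54 mm behind the grasp point. The pads swing forward as they close: fully open they stand 13 mm farther back than shut.
Start: joints at [-1.45, 0.527, 1.433, -0, 1.181, -0.178], TCP at [0.184, -0.597, 0.231] pointing down, gripper open.
Joint ranges: [-3.08, 3.08], [-0.75, 2.2], [0.22, 2.44], [-1.43, 4.57], [0, 2.65], [-2.85, 2.85]. Speed limits (rad/s): [2.79, 2.79, 3.14, 3.14, 3.14, 3.14].

INTERFACE

Orientations are given as a unit quaternion [x, y, z, w].
In Python, from workcell import arm gives the robot as it stands.
- The arm moves only by the tool servo_tool, never from a script. Its argument "increments" is a list that holds one entry, the list of rows, each a list of 7 numbers: the shift along the tool's x, y, z in units of 400 mm (1.0 is 400 mm), then the turn, a rotation vector about the tool's x, y, z in units of 90 degrees (1.0 is 90 degrees), then the gripper's target within -1 to 1 (fully open at 1, half-way at 0, shut at -1). A call has 1 to 10 rows; each row is the pose to reach, as a shift and turn from the pose commanded when the call began, along the tool's axes at that moment; what a row does not reach only later rows make up. A row lasts 1/8 s, in which the tool goes at most 62.5 mm and 10.7 degrees, less where a joint would pass 70% of its speed; a pose out of reach is approached as far as the arm can. A call with a number of a shift or a turn outside -1 to 1 is refused whole. A call with a gripper value outside its range is refused whole. The fingers move at their own pace and stop on an object; "squeeze" is the grip in N (left out, the last holds). Time passes only in rows, so rows that repeat a pose let the fingers close. It gives the time, the measured TCP pose, the force, the opening and the grip force at its end, in the units of the state.
- arm.sense(): the state, without advancing time (a new reading comes with each control period).
- arm.capture(name): name is "scene" or "top" or "wrist"; returns a dict with "pixels" (420x560x3 uint8, red, green, blue), "depth" (420x560 float32, m along the optical axis (not along the pixel's ray), 0 where there is no reading), "fx", "fy", "cx", "cy" (pixels), "R" (3x3) and "t" (3): a world point X has camera coordinates R X + t. Camera axes: x right, y down, z forward; pixel columns grow to the right and rows downward; lengths in m; the calibration is good to about 2 mm. A picture is of the moment at which its call begins.
- arm.job_done(): hands the job in; it is judged then, once.
The state is a dict: "time_s": time; "q": joint angles; "dq": joint speeds; "joint_torque": joint torques, N m; "eef_pos": TCP position; "orientation": TCP orientation; "ft_force": force on the tool from outside, world axes, zero at the start; "wrist_torque": the same for the moment, N m; "width": finger opening in m; "grasp_force": force on a finger pad.
Only numpy, scipy, OpenCV 4.12 (cv2) and the standard library are available. Lean on these libraries where they do the work, as an engineer would, in place of code of your own. Each camera call takes 0.05 s, during which the arm holds its last target. There are 200 camera calls.

TASK

The clamp holding the wooden guitar headstock is not tight yet, but its lever is already against its stop pin. Lift that lever off its teeth, swing it back about a quarter turn (counterclockwise seen from above), let it drop into the teeth again and turn it clockwise all the way back to the stop pin, so that the nut is tightened by about a quarter turn. Leave the lever down in its teeth, and leave the lever of the other clamp, the one on the aluminium bar, where it is.

Things in the scene. Friction and masses are not known exactly. Their poses are not given: they have to be found in the camera images.
- clamp: The clamp to tighten, fixed to the bench: dark base plate 130 x 100 x 12 mm; grey strap along its +x (away from the robot) over a brown wooden guitar headstock with six small posts. Origin: on the bench, on the upright axis of nut and lever; z up. On the axis: nut, 60 mm across, with a crown of 16 upright teeth (22.5 degrees apart), then the lever's hub, 62 mm across, top at 104 mm.
- lever_grip (a point): Black upright round grip, 22 mm thick, 50 mm tall (100 to 150 mm above the bench when down), rigid at the end of that clamp's lever; point on its axis, 130 mm up when down, 90 mm from the clamp's axis. The lever (18 mm wide) starts at 135 degrees counterclockwise from the clamp's +x, at an 8 mm stop pin (122 mm tall, 42 mm from the axis); it can swing 120 degrees counterclockwise from it.
- lever_lift (a joint): How far that lever is raised, m: 0 down in its teeth, at most 0.022. Down, it drives the nut both ways; from 0.008 up it is clear and swings freely. A light spring and its weight press it down (4 to 6 N in all) and drop it when let go; should teeth meet teeth, it drops in within the next few degrees of turning.
- nut (a joint): Turn of that clamp's nut, rad: 0 at the start, growing clockwise seen from above (tightening), dead stop at 2.0. Friction of 0.35 N m holds it where it is, so that the lever's grip takes 4 to 5 N to turn it.
- spare_grip (a point): The same kind of grip on the other clamp, which looks alike but holds a bare aluminium bar; its lever stands anywhere in its quarter turn. Same sizes and point as lever_grip. Not to be moved.

How it is judged:
On the way:
1. the lever is lifted clear of its teeth while the nut stays where it is (value of joint lever_lift above 0.007 m and value of joint nut below 0.3 rad), for 0.1 s.
At the end, for the whole second after the job is handed in: The nut has been turned clockwise by at least 60 degrees (1.05 rad) from its start and the lever is down in its teeth (within 4 mm of fully down) (value of joint nut above 1.05 rad and value of joint lever_lift below 0.004 m); the robot touches nothing.
It fails at once if the other clamp's grip is moved by more than 20 mm (distance of spare_grip from where it was at the start of the episode above 0.02 m).
It also fails if it takes over 42 s, if anything falls off the work surface, if the arm or the gripper's body presses on something with over 40 N, if the wrist force passes 120 N, or if a joint passes its speed limit or range.

## Working session

There is one attempt and no reset: what is moved stays moved. The work goes in short steps, Python scripts to look and compute and a tool call to move; the robot and the scene stay as the last step left them, time stands still between calls to the robot, and variables do not carry over. Pictures are saved under pics/ and viewed, at most 10 in all, crops included, and the job is handed in when it is done.

Besides the shell and the picture viewer there is one more tool, called after ">>>" by a JSON object that holds its "name" and its "arguments", one argument or row to a line. servo_tool: Moves the arm, as the interface text tells. Its arguments: {"type":"object","properties":{"increments":{"type":"array"},"squeeze":{"type":"number"}},"required":["increments"]}

```bash
mkdir -p pics
cat > h.py <<'E'
import numpy as np,cv2
from workcell import arm
def world(c,u,v,z=None):
    R=np.array(c['R']);t=np.array(c['t']);d=R.T@np.array([(u-c['cx'])/c['fx'],(v-c['cy'])/c['fy'],1]);o=-R.T@t
    if z is not None: return o+d*(z-o[2])/d[2]
    return o+d*c['depth'][int(v),int(u)]
E
python3 - <<'E'
from h import *
for n in ('scene','top'):
    c=arm.capture(n);cv2.imwrite(f'pics/{n}0.png',c['pixels'][:,:,::-1]);np.savez(f'{n}0.npz',**c)
print(arm.sense())
E
```

```text
{'time_s': 0.1, 'q': array([-1.45050341e+00,  5.28385176e-01,  1.43377021e+00,  3.97531913e-05,
        1.18143634e+00, -1.78530236e-01]), 'dq': array([ 0.00020534, -0.00228278, -0.00189802,  0.00029707, -0.00092923,
       -0.00039545]), 'joint_torque': array([ 1.57689246e-04, -4.43302310e+01, -1.78586859e+01, -2.72529151e-04,
        3.81965510e-03,  1.83056693e-05]), 'eef_pos': array([ 0.1839388 , -0.59664051,  0.23042539]), 'orientation': array([ 9.88859472e-01,  1.48848736e-01,  4.74745731e-05, -9.98577248e-04]), 'ft_force': array([-0.66838196, -0.96877704,  0.11093246]), 'wrist_torque': array([ 0.00541772, -0.02247753, -0.01760107]), 'grasp_force': 0.0, 'width': 0.0855609224132075}
```

View pics/top0.png

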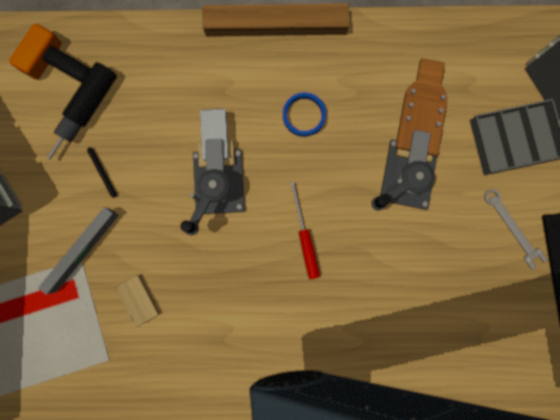

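View pics/scene0.png

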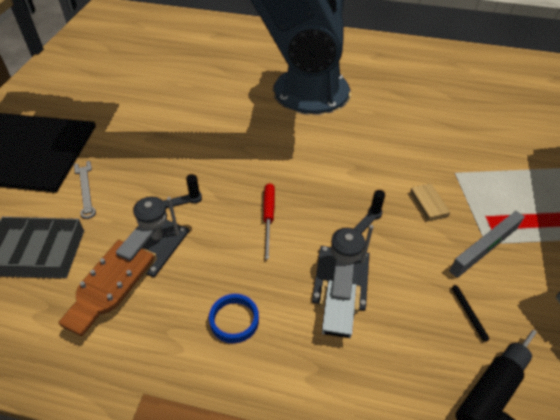

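The top view shows the headstock clamp's hub near (419,176) with its grip at (380,202). The aluminium-bar clamp's hub is near (213,184). In the scene view the target grip is at (193,187).

Run:
```python
from h import *
c=dict(np.load('top0.npz')); s=dict(np.load('scene0.npz'))
print('cam',-c['R'].T@c['t'])
for n,u,v,z in [('hub',420,176,.108),('grip',379,203,.15),('post',430,66,.04),('spare hub',213,184,.108),('spare grip',188,227,.15)]:
    print(n,world(c,u,v,z).round(4),world(c,u,v).round(4))
g=cv2.cvtColor(c['pixels'],cv2.COLOR_RGB2GRAY)
H,W=g.shape
# cloud from both
for nm,k in (('top',c),('scene',s)):
    v,u=np.mgrid[:H,:W]; d=k['depth']
    P=np.stack([(u-k['cx'])/k['fx']*d,(v-k['cy'])/k['fy']*d,d],-1)-k['t']; P=P@k['R']
    h0=world(c,420,176,.108)
    r=np.hypot(P[...,0]-h0[0],P[...,1]-h0[1])
    m=(d>0)&(r<.13)&(r>.06)&(P[...,2]>.118)&(P[...,2]<.16)
    q=P[m];print(nm,'grip',m.sum(),q.mean(0).round(4),q.min(0).round(4),q.max(0).round(4))
    t=q[q[:,2]>.146];print(' top',len(t),t.mean(0),(t.min(0)+t.max(0))/2)
    m=(d>0)&(r<.05)&(P[...,2]>.098)&(P[...,2]<.112);q=P[m];print(' hub',m.sum(),q.mean(0),(q.min(0)+q.max(0))/2, np.ptp(q,axis=0))
    # headstock: brown
    m2=(d>0)&(r<.25)&(P[...,2]>.015)&(P[...,2]<.06)&(k['pixels'][...,0]>k['pixels'][...,2]+50.)
    q=P[m2];print(' wood',len(q),q.mean(0))
big=cv2.resize(c['pixels'][130:230,350:460,::-1],None,fx=7,fy=6,interpolation=cv2.INTER_CUBIC);cv2.imwrite('pics/crop0.png',big)
```

```text
cam [0.4305603  0.03841001 1.07385594]
hub [ 0.5884 -0.2151  0.108 ] [ 0.5888 -0.2157  0.1056]
grip [ 0.5342 -0.1302  0.15  ] [ 0.5343 -0.1304  0.1489]
post [ 0.825 -0.262  0.04 ] [ 0.8221 -0.2598  0.0476]
spare hub [0.5772 0.1676 0.108 ] [0.5777 0.1681 0.1046]
spare grip [0.4951 0.2054 0.15  ] [0.4951 0.2056 0.1492]
top grip 157 [ 0.5387 -0.1368  0.1447] [ 0.5289 -0.1487  0.1182] [ 0.5505 -0.1282  0.1546]
 top 116 [ 0.53973042 -0.13846034  0.14936887] [ 0.5397114  -0.13877789  0.15038824]
 hub 804 [ 0.58649991 -0.21045237  0.10235392] [ 0.58819925 -0.20696904  0.10490765] [0.06041343 0.07363645 0.01379555]
 wood 3432 [ 0.7093538  -0.2205853   0.04404462]
scene grip 210 [ 0.5444 -0.1373  0.1398] [ 0.5285 -0.1495  0.1182] [ 0.5523 -0.1288  0.1548]
 top 87 [ 0.54168917 -0.13863411  0.1510689 ] [ 0.5401681  -0.13908424  0.15047641]
 hub 650 [ 0.59072743 -0.20868654  0.10406845] [ 0.58822033 -0.20768578  0.10469623] [0.06130244 0.07501153 0.01336131]
 wood 3666 [ 0.72498157 -0.22867011  0.04693402]
```

View pics/crop0.png

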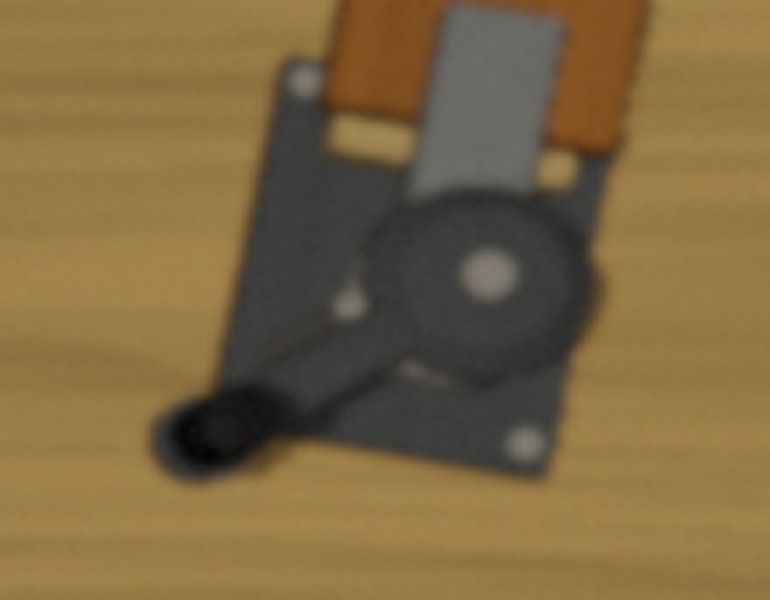

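The crop puts the hub axis at crop pixel (488,275), i.e. top-image (419.7,175.8), with the stop pin's top at (348,300). The hub comes out at (0.588,-0.215) and the grip at (0.540,-0.139). They are 90.3 mm apart with the lever at 122° and the clamp's +x at about -12°, so the geometry is consistent. I'm moving above the grip with the closing axis tangential to the lever's swing.

>>> {"name": "servo_tool", "arguments": {
  "increments": [
    [[0.09,-0.065,0,0,0,0.08,1],[0.19,-0.13,0,0,0,0.16,1],[0.29,-0.2,0,0,0,0.25,1],[0.39,-0.27,0,0,0,0.33,1],[0.49,-0.34,0,0,0,0.42,1],[0.59,-0.41,0,0,0,0.5,1],[0.69,-0.48,0,0,0,0.6,1],[0.79,-0.55,0,0,0,0.7,1],[0.88,-0.62,0,0,0,0.78,1],[0.95,-0.67,0,0,0,0.83,1]]
  ],
  "squeeze": 30
}}

```text
time_s: 1.35
eef_pos: [0.4688, -0.2273, 0.231]
orientation: [0.876, -0.482, -0.001, -0.0]
ft_force: [0.6, 0.2, -0.8]
width: 0.0853
grasp_force: 0.0
```

```bash
cat >> h.py <<'E'
from scipy.spatial.transform import Rotation as Ro
def delta(target,ydir=None):
    s=arm.sense();R=Ro.from_quat(s['orientation']).as_matrix()
    print('t',s['time_s'],'pos',s['eef_pos'].round(4),'y-dir',np.degrees(np.arctan2(R[1,1],R[0,1])).round(1),'tilt z',R[:,2].round(3),'q6',s['q'][5].round(2),'F',s['ft_force'].round(1),'w',round(s['width'],4),'g',round(s['grasp_force'],1))
    print('units',(R.T@(np.array(target)-s['eef_pos'])/.4).round(4))
    if ydir is not None: print('turn z',-(((ydir-np.degrees(np.arctan2(R[1,1],R[0,1])))+180)%360-180)/90)
E
python3 -c "
from h import *
delta([.540,-.139,.231],-147.6)"
```

```text
t 1.35 pos [ 0.4688 -0.2273  0.231 ] y-dir -147.7 tilt z [-0.001  0.001 -1.   ] q6 1.91 F [ 0.6  0.2 -0.8] w 0.0853 g 0.0
units [-0.0914 -0.2684  0.    ]
turn z -0.0008712724001542129
```

>>> {"name": "servo_tool", "arguments": {
  "increments": [
    [[-0.03,-0.09,0,0,0,0,1],[-0.06,-0.18,0,0,0,0,1],[-0.08,-0.24,0,0,0,0,1],[-0.091,-0.268,0,0,0,0,1],[-0.091,-0.268,0,0,0,0,1],[-0.091,-0.268,0,0,0,0,1]]
  ]
}}

```text
time_s: 2.1
eef_pos: [0.5386, -0.1417, 0.2312]
orientation: [0.876, -0.482, -0.0, 0.0]
ft_force: [1.0, -0.1, -0.8]
width: 0.0853
grasp_force: 0.0
```

Run:
```python
from h import *
k=arm.capture('wrist');cv2.imwrite('pics/w1.png',k['pixels'][:,:,::-1])
delta([.540,-.139,.112],-147.6)
H,W=k['depth'].shape;v,u=np.mgrid[:H,:W]; d=k['depth']
P=np.stack([(u-k['cx'])/k['fx']*d,(v-k['cy'])/k['fy']*d,d],-1)-k['t']; P=P@k['R']
r=np.hypot(P[...,0]-.54,P[...,1]+.139)
m=(d>0)&(r<.035)&(P[...,2]>.144)&(P[...,2]<.157);q=P[m];print(m.sum(),q.mean(0),(q.min(0)+q.max(0))/2,np.ptp(q,axis=0))
X=k['R']@np.array([.54,-.139,.15])+k['t'];print('grip at px',X[:2]/X[2]*[k['fx'],k['fy']]+[k['cx'],k['cy']])
```

```text
t 2.15 pos [ 0.5387 -0.1419  0.2312] y-dir -147.6 tilt z [-0.001 -0.    -1.   ] q6 2.12 F [-0.1  0.5 -0.2] w 0.0852 g 0.0
units [-0.0042 -0.0068  0.2981]
turn z -0.0005060827757833724
668 [ 0.54132049 -0.14085278  0.14850504] [ 0.54079002 -0.14014067  0.14742752] [0.02134054 0.02091189 0.00676052]
grip at px [274.94464719 220.1760487 ]
```

View pics/w1.png

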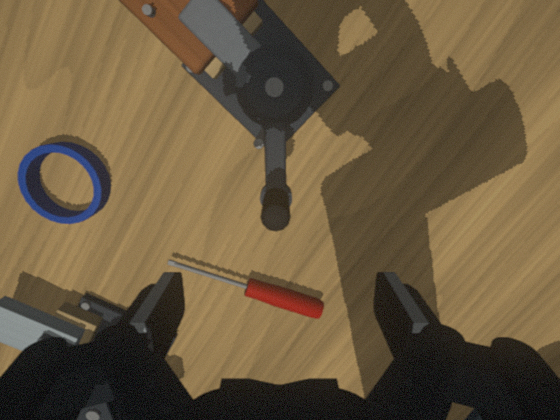

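The wrist view shows the grip's top at about (275,216) between the fingers' lines, with the hub at (274,87). The measured grip axis is (0.541,-0.140), top at 0.149 m and 21 mm across, which agrees with the sizes given. Descending and gripping.

>>> {"name": "servo_tool", "arguments": {
  "increments": [
    [[-0.001,-0.007,0.05,0,0,0,1],[-0.001,-0.007,0.13,0,0,0,1],[-0.001,-0.007,0.21,0,0,0,1],[-0.001,-0.007,0.27,0,0,0,1],[-0.001,-0.007,0.292,0,0,0,1],[-0.001,-0.007,0.292,0,0,0,1],[-0.001,-0.007,0.292,0,0,0,0],[-0.001,-0.007,0.292,0,0,0,-0.5],[-0.001,-0.007,0.292,0,0,0,-1],[-0.001,-0.007,0.292,0,0,0,-1]]
  ],
  "squeeze": 40
}}

```text
time_s: 3.4
eef_pos: [0.5416, -0.1393, 0.1151]
orientation: [0.876, -0.482, 0.0, -0.0]
ft_force: [-1.1, -0.0, 3.2]
width: 0.0209
grasp_force: 38.9
```

>>> {"name": "servo_tool", "arguments": {
  "increments": [
    [[0,0,0,0,0,0,-1],[0,0,0,0,0,0,-1],[0,0,0,0,0,0,-1],[0,0,0,0,0,0,-1]]
  ]
}}

```text
time_s: 3.9
eef_pos: [0.5416, -0.1393, 0.1151]
orientation: [0.876, -0.482, 0.0, -0.0]
ft_force: [-1.1, 1.1, 6.3]
width: 0.0208
grasp_force: 39.0
```

```bash
python3 -c "
from h import *
delta([.5407,-.140,.130],-147.6)"
```

```text
t 3.9 pos [ 0.5416 -0.1393  0.1151] y-dir -147.6 tilt z [ 0.001 -0.    -1.   ] q6 2.12 F [-1.1  1.1  6.3] w 0.0208 g 39.0
units [ 0.0003  0.003  -0.0374]
turn z 0.0002560070903380544
```

>>> {"name": "servo_tool", "arguments": {
  "increments": [
    [[0,0,-0.01,0,0,0,-1],[0,0,-0.025,0,0,0,-1],[0,0,-0.038,0,0,0,-1],[0,0,-0.038,0,0,0,-1],[0,0,-0.038,0,0,0,-1],[0,0,-0.038,0,0,0,-1]]
  ]
}}

```text
time_s: 4.65
eef_pos: [0.5415, -0.1394, 0.1296]
orientation: [0.876, -0.482, 0.0, 0.0]
ft_force: [1.1, -0.9, -4.1]
width: 0.0211
grasp_force: 39.3
```

Run:
```python
from h import *
k=arm.capture('wrist');s=arm.capture('scene')
cv2.imwrite('pics/s2.png',cv2.resize(s['pixels'][140:300,60:260,::-1],None,fx=3.5,fy=3.5))
delta([.5407,-.140,.130])
H,W=k['depth'].shape;v,u=np.mgrid[:H,:W]; 
d=k['depth'];P=(np.stack([(u-k['cx'])/k['fx']*d,(v-k['cy'])/k['fy']*d,d],-1)-k['t'])@k['R']
r=np.hypot(P[...,0]-.588,P[...,1]+.215);m=(d>0)&(r<.03)&(r>.012);print('hub top z',np.percentile(P[m][:,2],[10,50,90]))
```

```text
t 4.75 pos [ 0.5415 -0.1393  0.1296] y-dir -147.6 tilt z [ 0. -0. -1.] q6 2.12 F [ 2.3 -2.2 -5.7] w 0.0206 g 39.3
units [ 0.0004  0.0025 -0.0011]
hub top z [0.11248888 0.11660704 0.11797755]
```

View pics/s2.png

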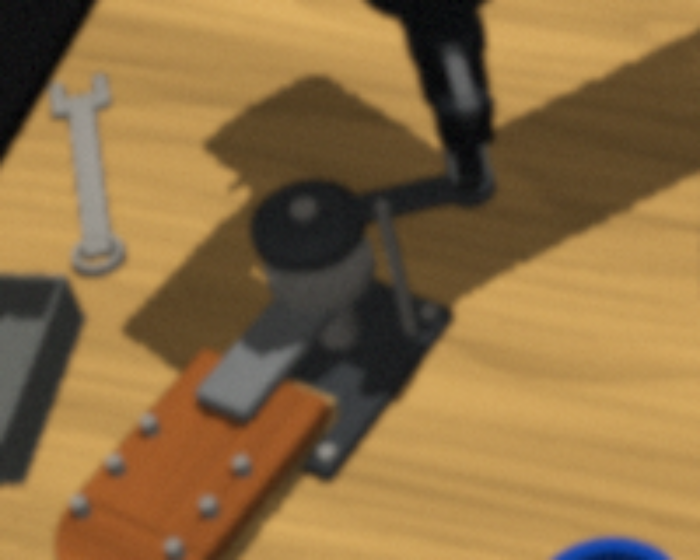

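The crop shows the hub raised off the nut, with the lever held by the fingers beside the stop pin (385,205)-(410,330). The hub top is at about 0.117 m, so the lift is about 13 mm. Swinging CCW: the hub lies 0.09 m along tool +x and CCW is tool +y.

>>> {"name": "servo_tool", "arguments": {
  "increments": [
    [[0.0007,0.0177,0,0,0,-0.05,-1],[0.0028,0.0352,0,0,0,-0.1,-1],[0.0062,0.0525,0,0,0,-0.15,-1],[0.011,0.0695,0,0,0,-0.2,-1],[0.0171,0.0861,0,0,0,-0.25,-1],[0.0245,0.1021,0,0,0,-0.3,-1],[0.0332,0.1176,0,0,0,-0.35,-1],[0.043,0.1323,0,0,0,-0.4,-1],[0.0539,0.1461,0,0,0,-0.45,-1],[0.0659,0.1591,0,0,0,-0.5,-1]]
  ]
}}

```text
time_s: 6.0
eef_pos: [0.502, -0.1956, 0.1297]
orientation: [0.994, -0.109, 0.0, -0.0]
ft_force: [2.6, 0.3, -5.6]
width: 0.0209
grasp_force: 39.3
```

```bash
python3 -c "
from h import *
a=np.radians(167.4);delta([.589+.09*np.cos(a),-.2155+.09*np.sin(a),.130],-102.6)"
```

```text
t 6.0 pos [ 0.502  -0.1956  0.1297] y-dir -102.5 tilt z [ 0.001  0.    -1.   ] q6 1.21 F [ 2.6  0.3 -5.6] w 0.0209 g 39.3
units [-0.0018  0.0012 -0.0007]
turn z 0.0015122870453852658
```

Low forces, and it follows the arc. Second half.

>>> {"name": "servo_tool", "arguments": {
  "increments": [
    [[0.0007,0.0177,0,0,0,-0.05,-1],[0.0028,0.0352,0,0,0,-0.1,-1],[0.0062,0.0525,0,0,0,-0.15,-1],[0.011,0.0695,0,0,0,-0.2,-1],[0.0171,0.0861,0,0,0,-0.25,-1],[0.0245,0.1021,0,0,0,-0.3,-1],[0.0332,0.1176,0,0,0,-0.35,-1],[0.043,0.1323,0,0,0,-0.4,-1],[0.0539,0.1461,0,0,0,-0.45,-1],[0.0659,0.1591,0,0,0,-0.5,-1]]
  ]
}}

```text
time_s: 7.25
eef_pos: [0.5136, -0.2629, 0.1295]
orientation: [0.96, 0.28, 0.0, -0.001]
ft_force: [1.9, 1.0, -4.3]
width: 0.021
grasp_force: 39.3
```

>>> {"name": "servo_tool", "arguments": {
  "increments": [
    [[0,0,0,0,0,0,-1],[0,0,0,0,0,0,-1]]
  ]
}}

```text
time_s: 7.5
eef_pos: [0.5135, -0.2627, 0.1295]
orientation: [0.96, 0.278, -0.0, -0.001]
ft_force: [2.9, 1.2, -4.9]
width: 0.0207
grasp_force: 39.4
```

```bash
python3 -c "
from h import *
a=np.radians(212.4);delta([.589+.09*np.cos(a),-.2155+.09*np.sin(a),.115],-57.6)"
```

```text
t 7.5 pos [ 0.5135 -0.2627  0.1295] y-dir -57.7 tilt z [-0.     0.001 -1.   ] q6 0.34 F [ 2.9  1.2 -4.9] w 0.0207 g 39.4
units [-0.0023  0.0015  0.0361]
turn z -0.0007500943272077621
```

>>> {"name": "servo_tool", "arguments": {
  "increments": [
    [[0,0,0.01,0,0,0,-1],[0,0,0.02,0,0,0,-1],[0,0,0.03,0,0,0,-1],[0,0,0.037,0,0,0,-1],[0,0,0.037,0,0,0,-1],[0,0,0.037,0,0,0,-1]]
  ]
}}

```text
time_s: 8.25
eef_pos: [0.5138, -0.2634, 0.1151]
orientation: [0.96, 0.279, 0.0, 0.0]
ft_force: [2.8, 2.6, -1.1]
width: 0.0209
grasp_force: 39.7
```

```bash
cat >> h.py <<'E'
def hubz():
    k=arm.capture('wrist');H,W=k['depth'].shape;v,u=np.mgrid[:H,:W]; d=k['depth']
    P=(np.stack([(u-k['cx'])/k['fx']*d,(v-k['cy'])/k['fy']*d,d],-1)-k['t'])@k['R']
    r=np.hypot(P[...,0]-.588,P[...,1]+.215);m=(d>0)&(r<.03)&(r>.012);print('hub top z',np.percentile(P[m][:,2],[10,50,90]))
    return k
E
python3 -c "
from h import *
a=np.radians(212.4);delta([.589+.09*np.cos(a),-.2155+.09*np.sin(a),.115],-57.6);hubz()"
```

```text
t 8.25 pos [ 0.5138 -0.2634  0.1151] y-dir -57.6 tilt z [ 0.  0. -1.] q6 0.34 F [ 2.8  2.6 -1.1] w 0.0209 g 39.7
units [-0.0022 -0.0004  0.0004]
turn z 0.00026372549252092387
hub top z [0.09805602 0.10218824 0.10358878]
```

The lever is down in its teeth (hub top back at its starting height). Turning clockwise.

>>> {"name": "servo_tool", "arguments": {
  "increments": [
    [[0.0007,-0.0177,0,0,0,0.05,-1],[0.0028,-0.0352,0,0,0,0.1,-1],[0.0062,-0.0525,0,0,0,0.15,-1],[0.011,-0.0695,0,0,0,0.2,-1],[0.0171,-0.0861,0,0,0,0.25,-1],[0.0245,-0.1021,0,0,0,0.3,-1],[0.0332,-0.1176,0,0,0,0.35,-1],[0.043,-0.1323,0,0,0,0.4,-1],[0.0539,-0.1461,0,0,0,0.45,-1],[0.0659,-0.1591,0,0,0,0.5,-1]]
  ]
}}

```text
time_s: 9.55
eef_pos: [0.5017, -0.1965, 0.1151]
orientation: [0.994, -0.11, 0.0, 0.001]
ft_force: [1.3, 0.4, -1.3]
width: 0.021
grasp_force: 39.6
```

```bash
python3 -c "
from h import *
a=np.radians(167.4);delta([.589+.09*np.cos(a),-.2155+.09*np.sin(a),.115],-102.6);hubz()"
```

```text
t 9.55 pos [ 0.5017 -0.1965  0.1151] y-dir -102.6 tilt z [-0.    -0.002 -1.   ] q6 1.21 F [ 1.3  0.4 -1.3] w 0.021 g 39.6
units [-0.0018 -0.0012  0.0004]
turn z -0.00023065233723274206
hub top z [0.09808279 0.10220492 0.10358977]
```

>>> {"name": "servo_tool", "arguments": {
  "increments": [
    [[0.0007,-0.0177,0,0,0,0.05,-1],[0.0028,-0.0352,0,0,0,0.1,-1],[0.0062,-0.0525,0,0,0,0.15,-1],[0.011,-0.0695,0,0,0,0.2,-1],[0.0171,-0.0861,0,0,0,0.25,-1]]
  ]
}}

```text
time_s: 10.22
eef_pos: [0.5156, -0.1643, 0.1152]
orientation: [0.954, -0.301, -0.0, 0.001]
ft_force: [-0.6, -0.2, -1.1]
width: 0.0207
grasp_force: 39.8
```

>>> {"name": "servo_tool", "arguments": {
  "increments": [
    [[0.0007,-0.0177,0,0,0,0.05,-1],[0.0028,-0.0352,0,0,0,0.1,-1],[0.0062,-0.0525,0,0,0,0.15,-1],[0.011,-0.0695,0,0,0,0.2,-1],[0.0171,-0.0861,0,0,0,0.25,-1]]
  ]
}}

```text
time_s: 10.85
eef_pos: [0.5407, -0.1399, 0.1152]
orientation: [0.876, -0.482, -0.0, 0.001]
ft_force: [-1.3, 0.1, 0.7]
width: 0.0212
grasp_force: 39.8
```

>>> {"name": "servo_tool", "arguments": {
  "increments": [
    [[0,-0.003,0,0,0,0,-1],[0,-0.006,0,0,0,0,-1],[0,-0.006,0,0,0,0,-1]]
  ]
}}

```text
time_s: 11.22
eef_pos: [0.5421, -0.1389, 0.1151]
orientation: [0.877, -0.481, -0.001, 0.001]
ft_force: [-4.2, -3.8, 3.1]
width: 0.0208
grasp_force: 40.2
```

Run:
```python
from h import *
delta([.5416,-.1393,.115],-147.6);hubz()
s=arm.capture('scene');cv2.imwrite('pics/s3.png',cv2.resize(s['pixels'][160:270,110:230,::-1],None,fx=5,fy=5,interpolation=cv2.INTER_CUBIC))
```

```text
t 11.225 pos [ 0.5421 -0.1389  0.1151] y-dir -147.5 tilt z [-0.002 -0.001 -1.   ] q6 2.13 F [-4.2 -3.8  3.1] w 0.0208 g 40.2
units [0.0001 0.0016 0.0002]
turn z 0.0007097743085984753
hub top z [0.09806817 0.10216537 0.10356324]
```

View pics/s3.png

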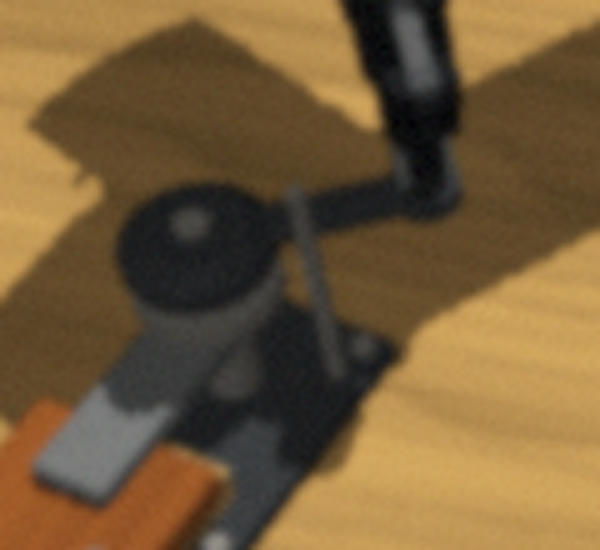

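The crop shows the lever down and against the stop pin (pin (295,190)-(335,370)). The hub height matches the starting state, and the contact force rose to about 5.7 N sideways at the pin. Releasing and retreating.

>>> {"name": "servo_tool", "arguments": {
  "increments": [
    [[0,0.004,0,0,0,0,-1],[0,0.004,0,0,0,0,0],[0,0.004,0,0,0,0,1],[0,0.004,0,0,0,0,1],[0,0.004,0,0,0,0,1],[0,0.004,0,0,0,0,1],[0,0.004,0,0,0,0,1],[0,0.004,0,0,0,0,1]]
  ]
}}

```text
time_s: 12.32
eef_pos: [0.5421, -0.1388, 0.1149]
orientation: [0.876, -0.482, 0.0, -0.0]
ft_force: [0.5, -1.5, 0.4]
width: 0.0858
grasp_force: 0.0
```

>>> {"name": "servo_tool", "arguments": {
  "increments": [
    [[0,0,-0.03,0,0,0,1],[0,0,-0.1,0,0,0,1],[0,0,-0.2,0,0,0,1],[0,0,-0.27,0,0,0,1],[0,0,-0.3,0,0,0,1],[0,0,-0.3,0,0,0,1],[0,0,-0.3,0,0,0,1]]
  ]
}}

```text
time_s: 13.2
eef_pos: [0.5412, -0.1385, 0.2338]
orientation: [0.876, -0.482, -0.001, 0.0]
ft_force: [-0.0, -0.5, 0.2]
width: 0.0857
grasp_force: 0.0
```

Run:
```python
from h import *
delta([.5416,-.1393,.115]);k=hubz()
cv2.imwrite('pics/w4.png',k['pixels'][:,:,::-1])
H,W=k['depth'].shape;v,u=np.mgrid[:H,:W]; d=k['depth']
P=(np.stack([(u-k['cx'])/k['fx']*d,(v-k['cy'])/k['fy']*d,d],-1)-k['t'])@k['R']
r=np.hypot(P[...,0]-.541,P[...,1]+.14);m=(d>0)&(r<.035)&(P[...,2]>.14)&(P[...,2]<.17);q=P[m];print(m.sum(),q.mean(0),np.median(q[:,2]))
```

```text
t 13.2 pos [ 0.5412 -0.1385  0.2338] y-dir -147.6 tilt z [-0.002  0.001 -1.   ] q6 2.13 F [-0.  -0.5  0.2] w 0.0857 g 0.0
units [ 2.900e-03 -1.000e-04  2.969e-01]
hub top z [0.09796216 0.10208536 0.10363634]
702 [ 0.5411394  -0.14147557  0.14816568] 0.1486476990757515
```

View pics/w4.png

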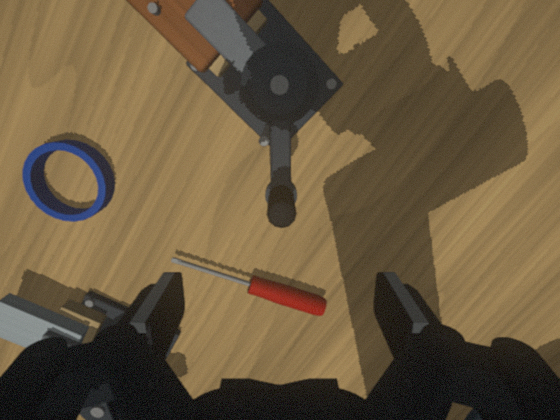

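The wrist view shows the lever back at the pin with its grip at (281,212) and the hub at (280,85), down at its starting height. The gripper is clear and open, so I'm handing the job in.

```bash
python3 -c "
from workcell import arm
print(arm.job_done())"
```

```text
the job is handed in; nothing more can be done
None
```

I lifted the headstock clamp's lever about 13 mm, swung it back 90°, dropped it into its teeth and turned it clockwise back to the stop pin. It is down, the gripper is clear and I never approached the other clamp. The job is handed in at about 13 s, but no verdict came back. The nut's quarter turn is inferred from the lever's motion, since the nut can't be read directly and the measured turning force was below the stated 4–5 N.

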